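# Mist bare steel parts with rust-preventive oil in a fold-up overspray box

## Task

Oil the bare steel parts that stand on the cardboard: first raise all three folded walls of the overspray box fully upright, then stand every part upright inside the box, clear of its open end. Only when all of them are in, press the spray can's nozzle cap right down and let it spring back, then move every part out to stand upright on the floor of the aluminium drip tray. Leave the walls up and the other things on the bench where they are.

Things in the scene. Friction and masses are not known exactly. Their poses are not given: they have to be found in the camera images.
- booth: fixed overspray box: wooden base 262 x 224 x 12 mm and three white walls (85 mm high, 6 mm thick) folded flat over its floor at the start. Raised, they enclose 250 mm (x) by 200 mm (y), open at the -x end where the can stands; tops 99 mm (end: 109) above the bench. Origin: centre of the base's underside; x points away from the can to the end wall, y roughly to the robot; floor at z = 12 mm
- wall_near (a joint): near wall of the box, hinged along the base's +y side (towards the robot), folds towards -y; hinge line at y = +100 mm, z = 14 mm of the box. In rad: 0 = folded flat, 1.571 = upright (end stop). Stiff friction hinge: the wall stays wherever it is left; moving it takes about 5 to 7 N at its bar
- wall_far (a joint): far wall of the box, hinged along the base's -y side (away from the robot), folds towards +y; hinge line at y = -100 mm, z = 14 mm of the box. In rad: 0 = folded flat, 1.571 = upright (end stop). Stiff friction hinge: the wall stays wherever it is left; moving it takes about 5 to 7 N at its bar
- wall_end (a joint): end wall of the box, opposite the can, folds towards -x on top of the other two, so raise it first; hinge line at x = +125 mm, z = 24 mm of the box; may start a little ajar. In rad: 0 = folded flat, 1.571 = upright (end stop). Stiff friction hinge: the wall stays wherever it is left; moving it takes about 5 to 7 N at its bar
- wall_near_bar (a point): middle of the steel bar handle of the near wall: a round bar 10 mm thick, 84 mm long, parallel to the hinge, a post at each end; its middle is 40 mm clear of the wall's outer face, which faces up while the wall lies flat. From the hinge line it lies 62 mm along the wall and 46 mm out at a right angle to that
- wall_far_bar (a point): middle of the steel bar handle of the far wall: a round bar 10 mm thick, 84 mm long, parallel to the hinge, a post at each end; its middle is 40 mm clear of the wall's outer face, which faces up while the wall lies flat. From the hinge line it lies 62 mm along the wall and 46 mm out at a right angle to that
- wall_end_bar (a point): middle of the steel bar handle of the end wall: a round bar 10 mm thick, 84 mm long, parallel to the hinge, a post at each end; its middle is 40 mm clear of the wall's outer face, which faces up while the wall lies flat. From the hinge line it lies 62 mm along the wall and 46 mm out at a right angle to that
- can: grey aerosol can of rust-preventive oil, 53 mm across, fixed upright in a wooden block 85 mm square and 30 mm high on the bench, off the open end of the overspray box. Origin: centre of the block's underside; x points where the nozzle sprays
- nozzle (a joint): travel of the can's black nozzle cap, in m: 0 = up, 0.006 = right down; sprung: about 4 N to start it and 11 N right down; it springs back by itself
- nozzle_top (a point): centre of the nozzle cap's flat top, which is 23 mm across and 147 mm above the bench when up; it moves with the cap
- card: sheet of brown cardboard, 270 x 200 x 3 mm, fixed on the bench, on which the steel parts stand at the start. It lies on the robot's left or right, the drip tray on the other side. Origin: centre of the underside
- tray: bare aluminium drip tray, fixed on the bench, 270 mm (x) x 210 mm (y), 16 mm high outside, floor and rim walls 4 mm thick, open on top. Origin: centre of the underside
- foot_1: leg foot of dark bare steel: a round flange 76 mm across and 8 mm thick, with an upright stub 27 mm in diameter on its middle (a collar up to 42 mm across below 24 mm height), 95 mm high in all, about 0.35 kg. Origin: centre of the underside; z up along the stub. May be absent
- foot_2: leg foot of dark bare steel: a round flange 76 mm across and 8 mm thick, with an upright stub 27 mm in diameter on its middle (a collar up to 42 mm across below 24 mm height), 95 mm high in all, about 0.35 kg. Origin: centre of the underside; z up along the stub. May be absent
- bracket_1: angle bracket of bare steel, standing on its long leg: the foot plate is 80 mm (along its x) x 46 mm (y) x 10 mm; the upright plate is 10 mm thick (along x), 46 mm wide, its middle plane at x = -20 mm, its top edge 95 mm above the underside; about 0.4 kg. Origin: centre of the underside of the foot plate; z up. May be absent
- bracket_2: angle bracket of bare steel, standing on its long leg: the foot plate is 80 mm (along its x) x 46 mm (y) x 10 mm; the upright plate is 10 mm thick (along x), 46 mm wide, its middle plane at x = -20 mm, its top edge 95 mm above the underside; about 0.4 kg. Origin: centre of the underside of the foot plate; z up. May be absent
- tape: yellow tape measure 70 x 38 x 66 mm, to be left alone; origin at its underside
- offcut: offcut of pale wood 140 x 70 x 38 mm, to be left alone; origin at its underside
- glue: yellow glue bottle 60 mm across, 170 mm high, to be left alone; origin at its underside
- mug: white mug 80 mm across, 90 mm high, to be left alone; origin at its underside
- square: steel try square lying flat, stock 110 mm, blade 150 mm, to be left alone; origin under the stock
- tin: tin 90 mm across, 110 mm high, to be left alone; origin at its underside

How it is judged (in metres and radians):
On the way, in this order (a step that is already met when the one before it is completed fails the run):
1. all three walls of the overspray box are raised upright (within 7 degrees) (value of joint each of wall_near, wall_far, wall_end above 1.45 rad), for 0.2 s.
2. every part that is present stands upright on the floor inside the box (x of foot_1 in the frame of booth between -0.09 and 0.115 m and y of foot_1 in the frame of booth between -0.085 and 0.085 m and z of foot_1 in the frame of booth between 0.008 and 0.017 m and angle between each of foot_1, foot_2, bracket_1, bracket_2's own z axis and vertical below 0.12 rad and linear speed of each of foot_1, foot_2, bracket_1, bracket_2 below 0.03 m/s and x of foot_2 in the frame of booth between -0.09 and 0.115 m and y of foot_2 in the frame of booth between -0.085 and 0.085 m and z of foot_2 in the frame of booth between 0.008 and 0.017 m and x of bracket_1 in the frame of booth between -0.09 and 0.115 m and y of bracket_1 in the frame of booth between -0.085 and 0.085 m and z of bracket_1 in the frame of booth between 0.008 and 0.017 m and x of bracket_2 in the frame of booth between -0.09 and 0.115 m and y of bracket_2 in the frame of booth between -0.085 and 0.085 m and z of bracket_2 in the frame of booth between 0.008 and 0.017 m), for 0.2 s.
3. the nozzle cap is pressed down (3 mm or more of its 6 mm) while the walls are up and every part stands in the box (all of step 1 and all of step 2 and value of joint nozzle above 0.003 m), for 0.1 s.
4. the nozzle cap has sprung back up (value of joint nozzle below 0.001 m), for 0.1 s.
At the end, for the whole second after the job is handed in: Every part that is present stands upright (within 7 degrees) and at rest on the floor of the drip tray, wholly within its rim; all three walls are upright (within 7 degrees); the nozzle cap is up (all of step 1 and x of foot_1 in the frame of tray between -0.118 and 0.118 m and y of foot_1 in the frame of tray between -0.09 and 0.09 m and z of foot_1 in the frame of tray between 0.001 and 0.009 m and angle between each of foot_1, foot_2, bracket_1, bracket_2's own z axis and vertical below 0.12 rad and linear speed of each of foot_1, foot_2, bracket_1, bracket_2 below 0.03 m/s and x of foot_2 in the frame of tray between -0.118 and 0.118 m and y of foot_2 in the frame of tray between -0.09 and 0.09 m and z of foot_2 in the frame of tray between 0.001 and 0.009 m and x of bracket_1 in the frame of tray between -0.118 and 0.118 m and y of bracket_1 in the frame of tray between -0.09 and 0.09 m and z of bracket_1 in the frame of tray between 0.001 and 0.009 m and x of bracket_2 in the frame of tray between -0.118 and 0.118 m and y of bracket_2 in the frame of tray between -0.09 and 0.09 m and z of bracket_2 in the frame of tray between 0.001 and 0.009 m and value of joint nozzle below 0.001 m); the robot touches nothing.
It fails at once if the nozzle is pressed (over 2.5 mm) while a wall is down or a part is still away from the box (value of joint nozzle above 0.0025 m and (value of joint any of wall_near, wall_far, wall_end below 1.4 rad or horizontal distance between any of foot_1, foot_2, bracket_1, bracket_2 and booth above 0.16 m)).
It fails at once if one of the other things on the bench (tape measure, offcut, glue bottle, mug, square, tin) is moved more than 6 cm (distance of any of tape, offcut, glue, mug, square, tin from where it was at the start of the episode above 0.06 m).
Of foot_1, foot_2, bracket_1, bracket_2 only 2 to 3 are there at a start; the rules pass over those that are not, and their reading is None.
At some moment in a run one of foot_1, foot_2, bracket_1, bracket_2 may be knocked a few centimetres aside while the robot is not near it.
It also fails if it takes over 210 s, if anything falls off the work surface, if the arm or the gripper's body presses on something with over 40 N, if the wrist force passes 120 N, or if a joint passes its speed limit or range.

## Robot

A 6-joint arm with a two-finger parallel gripper is mounted at the origin on the work surface. World frame = base frame: x ahead of the robot, y to its left, z up, the work surface at z = 0. Lengths are in mm, angles in rad, forces in N, time in s.
With the tool pointing down it reaches from about 350 to 775 mm from the base axis. Payload 7.3 kg.
Tool frame: the origin (TCP) lies at the very end of the fingers, on their centre line; the grasp point (between the pads) lies 19 mm behind it; z points along the fingers, y is the line along which they close (so a half turn about z gives the same grasp; the last joint's range is limited). The gripper opens to 92 mm and grips with 3 to 60 N. Pads are 19 mm wide; open, the fingers measure 130 mm over their backs; the gripper's body (75 mm by 190 mm) begins 47 mm behind the grasp point.
Start: joints at [1.189, 0.342, 1.524, -0, 1.275, -0.146], TCP at [122.635, 510.495, 226.741] pointing down, gripper open.
Joint ranges: [-2.53, 2.53], [-0.77, 2.02], [0.04, 2.7], [-1, 4.14], [0.28, 2.66], [-3.11, 3.11]. Speed limits (rad/s): [2.57, 2.57, 3.14, 3.14, 3.14, 3.14].

## Interface

Orientations are given as [roll, pitch, yaw] about the fixed x, y, z axes, in that order (R = Rz(yaw) Ry(pitch) Rx(roll)).
In Python, from plant import bot gives the robot as it stands.
- The arm moves only by the tool jog_arm, never from a script. Its argument "targets" is a list of rows, each an object with "xyz": the shift along the tool's x, y, z as a fraction of full scale, a list of three; "spin": the turn about the tool's z as a fraction of full scale. In form: [{"xyz": [x, y, z], "spin": spin}, ...]. A call has exactly 10 rows; each row shifts and turns the commanded pose from where the row before left it, along the tool's axes as they then stand; what a row does not reach is not made up. Full scale, the value 1, is 80 mm for a shift and 0.1 rad for a turn. A row lasts 1/8 s, in which the tool goes at most 62.5 mm and 10.7 degrees, less where a joint would pass 70% of its speed; a pose out of reach is approached as far as the arm can. A call with a number of a shift or a turn outside -1 to 1 is refused whole. A call with a gripper value outside its range is refused whole. "gripper" is the opening in per cent of the stroke, from 0 (shut) to 100 (fully open), set as the call begins (left out, the last holds). The fingers move at their own pace and stop on an object; the grip force is fixed at half the most. Time passes only in rows, so rows that do not move let the fingers close, or fill a call up. It gives the time, the measured TCP pose, the force, the opening and the grip force at its end, in the units of the state.
- bot.get_obs(): the state, without advancing time (a new reading comes with each control period).
- bot.capture(name): name is "scene" or "top" or "wrist"; returns the picture (384x512x3 uint8, blue, green, red); there is no depth.
- bot.get_calibration(name): a dict with "vfov" (degrees; the focal length in pixels is half the picture's height over the tangent of half this angle, whatever the lens; pixels are square), "cx", "cy" (the principal point, pixels), "eye" and "rotation" of the camera in the world. Camera axes: x right, y down, z forward; pixel columns grow to the right and rows downward; lengths in mm; the calibration is good to about 2 mm. A picture is of the moment at which its call begins: read the wrist's pose just before it. get_calibration takes no time and is no camera call; for the wrist camera it gives the pose at the moment of the call.
- bot.close_job(): hands the job in; it is judged then, once.
The state is a dict: "time": time; "joint_positions": joint angles; "dq": joint speeds; "tau": joint torques, N m; "tool_pos": TCP position; "tcp_rot": TCP orientation; "contact_force": force on the tool from outside, world axes, zero at the start; "moment": the same for the moment, N m; "grip_width": finger opening in mm; "finger_force": force on a finger pad.
Only numpy, scipy, OpenCV 4.12 (cv2) and the standard library are available. Lean on these libraries where they do the work, as an engineer would, in place of code of your own. Each camera call takes 0.05 s, during which the arm holds its last target. There are 200 camera calls.

## Working session

There is one attempt and no reset: what is moved stays moved. The work goes in short steps, Python scripts to look and compute and a tool call to move; the robot and the scene stay as the last step left them, time stands still between calls to the robot, and variables do not carry over. Pictures are saved under pics/ and viewed, at most 14 in all, crops included, and the job is handed in when it is done.

Besides the shell and the picture viewer there is one more tool, called after "Request:" as a command line: name --argument value ..., lists and objects as JSON in quotes. jog_arm: Moves the arm, as the interface text tells. Shift numbers are shares of 80 mm and turn numbers shares of 0.1 rad, none past 1 either way. Its arguments: {"type":"object","properties":{"targets":{"type":"array","items":{"type":"object","properties":{"xyz":{"type":"array","items":{"type":"number"}},"spin":{"type":"number"}}}},"gripper":{"type":"number"}},"required":["targets"]}

```bash
ls; mkdir -p pics
python3 - <<'E'
from plant import bot
import cv2
o=bot.get_obs();print({k:o[k] for k in('time','tool_pos','tcp_rot','contact_force','grip_width')})
for n in('scene','top'):
    cv2.imwrite(f'pics/{n}0.png',cv2.resize(bot.capture(n),(800,600),interpolation=cv2.INTER_CUBIC));print(n,bot.get_calibration(n))
print(bot.get_calibration('wrist'))
E
```

```text
pics
{'time': 0.0, 'tool_pos': array([122.45589821, 510.09730752, 226.04055069]), 'tcp_rot': array([-3.14006336e+00, -2.35476627e-04,  2.90579084e+00]), 'contact_force': array([ 0.27763268, -0.34063667, -0.43310045]), 'grip_width': 91.85196047887935}
scene {'vfov': 56.10268258539059, 'cx': 255.32089613029348, 'cy': 181.2231345038415, 'eye': array([893.9099953 , 639.21483957, 839.80042724]), 'rotation': array([-2.33318312, -0.01218048,  2.6314648 ])}
top {'vfov': 42.86643872786543, 'cx': 251.3143056972826, 'cy': 192.8139781637939, 'eye': array([ 413.45160266,    8.87711955, 1355.62592223]), 'rotation': array([-3.0514943 ,  0.0109502 , -1.55944121])}
{'vfov': 66.39411546346349, 'cx': 252.95562644054516, 'cy': 190.99584205236349, 'eye': array([ 42.0483406 , 528.91500608, 384.42438962]), 'rotation': array([2.82984476e+00, 1.33182853e-03, 1.33568380e+00])}
```

View pics/scene0.png

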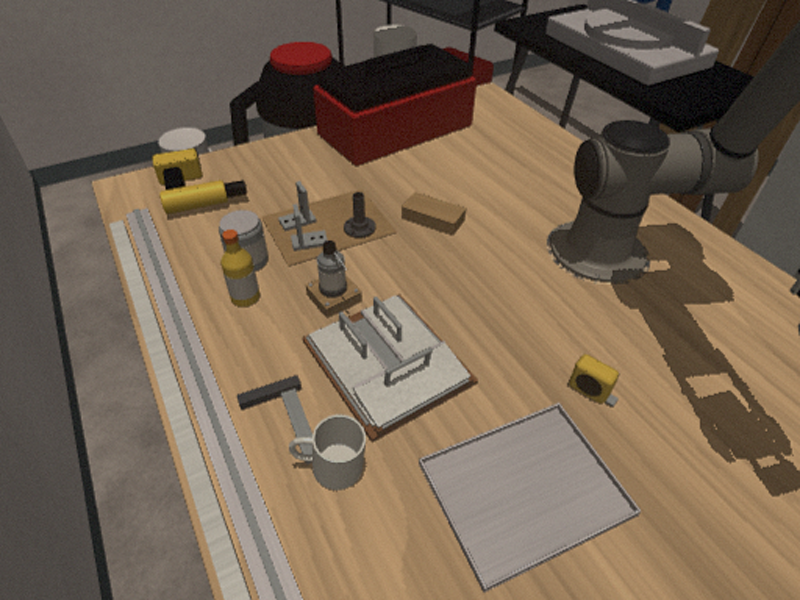

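View pics/top0.png

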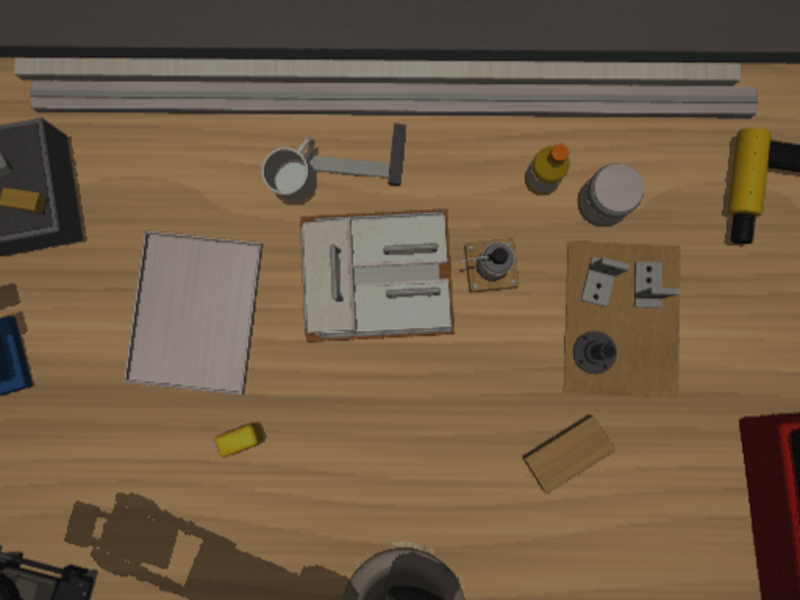

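The scene picture shows two brackets and one foot on the card, the box in the middle with its can end towards the card, and the tray on the robot's left. In the top picture (800 px wide), the card is at about (622,318), the brackets at (605,280) and (652,285), and the foot at (597,352). The box runs from (301,217) to (454,334) with its end wall on the left, the can is at (495,258), and the tray is at (194,312).

```bash
cat > h.py <<'E'
from plant import bot
import numpy as np, cv2
from scipy.spatial.transform import Rotation as R
def ray(cal,uv,z,H=384):
    "pixels (512-wide picture) to world points on the plane at height z"
    uv=np.atleast_2d(np.float64(uv)); f=H/2/np.tan(np.radians(cal['vfov'])/2)
    d=np.c_[(uv[:,0]-cal['cx'])/f,(uv[:,1]-cal['cy'])/f,np.ones(len(uv))]
    d=d@R.from_euler('xyz',cal['rotation']).as_matrix().T
    return cal['eye']+d*((z-cal['eye'][2])/d[:,2])[:,None]
def obs():
    o=bot.get_obs();print('t',round(o['time'],1),'tcp',o['tool_pos'].round(1),'rot',o['tcp_rot'].round(3),'F',o['contact_force'].round(1),'w',round(o['grip_width'],1),'ff',np.round(o['finger_force'],1));return o
E
python3 - <<'E'
from h import *
c=bot.get_calibration('top')
P={'base12':([(301,217),(447,210),(454,334),(307,341)],12),'endbar75':([(335,247),(337,299)],73),'nearbar':([(388,293),(438,292)],63),'farbar':([(386,250),(437,247)],63),
'can':([(497,256)],147),'block':([(467,242),(514,239),(518,288),(469,291)],30),'tray':([(147,232),(262,243),(244,394),(126,381)],16),'card':([(568,241),(680,245),(678,396),(564,392)],3),
'footflange':([(595,352)],8),'foottop':([(606,352)],95),'brA base':([(594,259),(614,265),(607,305),(584,299)],10),'brAtop':([(603,259),(627,266)],95),'brB base':([(637,263),(661,263),(661,306),(635,306)],10),'brBtop':([(654,290),(678,292)],95)}
for k,(p,z) in P.items(): print(k,ray(c,np.array(p)/1.5625,z)[:,:2].round(0).tolist())
E
```

```text
base12 [[684.0, 190.0], [699.0, -70.0], [478.0, -83.0], [463.0, 175.0]]
endbar75 [[621.0, 123.0], [532.0, 118.0]]
nearbar [[544.0, 32.0], [547.0, -52.0]]
farbar [[618.0, 37.0], [624.0, -50.0]]
can [[597.0, -142.0]]
block [[639.0, -104.0], [645.0, -187.0], [559.0, -193.0], [552.0, -108.0]]
tray [[654.0, 464.0], [636.0, 258.0], [369.0, 282.0], [389.0, 490.0]]
card [[647.0, -287.0], [641.0, -486.0], [374.0, -476.0], [379.0, -277.0]]
footflange [[449.0, -331.0]]
foottop [[447.0, -327.0]]
brA base [[614.0, -331.0], [603.0, -366.0], [532.0, -353.0], [542.0, -312.0]]
brAtop [[601.0, -324.0], [590.0, -364.0]]
brB base [[607.0, -407.0], [608.0, -449.0], [531.0, -447.0], [531.0, -402.0]]
brBtop [[550.0, -408.0], [547.0, -447.0]]
```

Request:
jog_arm --targets '[{"xyz": [0,0,0],"spin": -0.97},{"xyz": [0,0,0],"spin": -0.97},{"xyz": [0,0,0],"spin": -0.97},{"xyz": [-0.54,-0.52,0],"spin": 0},{"xyz": [-0.54,-0.52,0],"spin": 0},{"xyz": [-0.54,-0.52,0],"spin": 0},{"xyz": [-0.54,-0.52,0],"spin": 0},{"xyz": [-0.54,-0.52,0],"spin": 0},{"xyz": [-0.54,-0.52,0],"spin": 0},{"xyz": [-0.54,-0.52,0],"spin": 0}]' --gripper 50

```text
time: 1.35
tool_pos: [441.8, 234.9, 226.5]
tcp_rot: [3.141, -0.0, -3.087]
contact_force: [1.1, 1.0, -0.0]
grip_width: 45.9
finger_force: 0.0
```

Request:
jog_arm --targets '[{"xyz": [-0.5,-0.52,0],"spin": 0},{"xyz": [-0.5,-0.52,0],"spin": 0},{"xyz": [-0.5,-0.52,0],"spin": 0},{"xyz": [-0.11,0,0.25],"spin": 0},{"xyz": [0,0,0],"spin": 0},{"xyz": [0,0,0],"spin": 0},{"xyz": [0,0,0],"spin": 0},{"xyz": [0,0,0],"spin": 0},{"xyz": [0,0,0],"spin": 0},{"xyz": [0,0,0],"spin": 0}]'

```text
time: 2.6
tool_pos: [576.1, 119.0, 206.9]
tcp_rot: [3.142, 0.0, -3.086]
contact_force: [0.3, 0.8, -0.0]
grip_width: 45.8
finger_force: 0.0
```

Run:
```python
from h import *
c=bot.get_calibration('wrist')
cv2.imwrite('pics/w1.png',bot.capture('wrist'));print(c)
```

```text
{'vfov': 66.39411546346349, 'cx': 252.95562644054516, 'cy': 190.99584205236349, 'eye': array([493.34383732, 113.56135406, 365.15889507]), 'rotation': array([2.82942924e+00, 3.79051459e-04, 1.62683075e+00])}
```

View pics/w1.png

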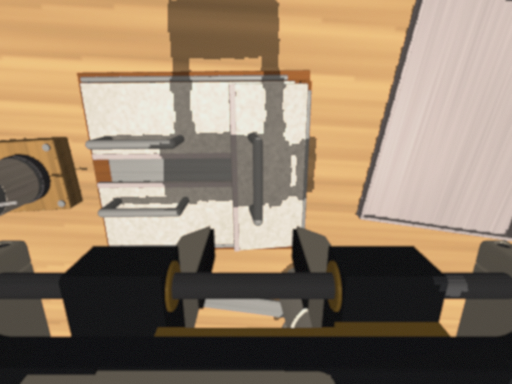

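The wrist view shows the end-wall bar running from (254,137) to (259,222), roughly between the fingers.

Run:
```python
from h import *
c={'vfov':66.39411546346349,'cx':252.95562644054516,'cy':190.99584205236349,'eye':np.array([493.34383732,113.56135406,365.15889507]),'rotation':[2.82942924,3.79051459e-04,1.62683075]}
for z in (70,75,80): print(z,ray(c,[(255,137),(259,221)],z)[:,:2].round(1).tolist())
print('near',ray(c,[(90,142),(180,141)],60).round(0).tolist(),'far',ray(c,[(103,211),(182,210)],60).round(0).tolist(),'base',ray(c,[(80,75),(309,71)],12).round(0).tolist())
```

```text
70 [[531.8, 117.7], [622.5, 127.3]]
75 [[531.2, 117.6], [620.3, 127.1]]
80 [[530.5, 117.5], [618.1, 126.8]]
near [[548.0, -53.0, 60.0], [542.0, 40.0, 60.0]] far [[625.0, -47.0, 60.0], [618.0, 41.0, 60.0]] base [[482.0, -82.0, 12.0], [463.0, 174.0, 12.0]]
```

Request:
jog_arm --targets '[{"xyz": [0,0.04,0.6],"spin": 0},{"xyz": [0,0,0.6],"spin": 0},{"xyz": [0,0,0.6],"spin": 0},{"xyz": [0,0,0],"spin": 0},{"xyz": [0,0,0],"spin": 0},{"xyz": [0,0,0],"spin": 0},{"xyz": [0,0,0],"spin": 0},{"xyz": [0,0,0],"spin": 0},{"xyz": [0,0,0],"spin": 0},{"xyz": [0,0,0],"spin": 0}]'

```text
time: 3.9
tool_pos: [576.0, 122.1, 62.8]
tcp_rot: [3.142, 0.0, -3.086]
contact_force: [0.3, -1.4, -0.9]
grip_width: 46.0
finger_force: 0.0
```

Request:
jog_arm --targets '[{"xyz": [0,0,0],"spin": 0},{"xyz": [0,0,0],"spin": 0},{"xyz": [0,0,0],"spin": 0},{"xyz": [0,0,0],"spin": 0},{"xyz": [0,0,0],"spin": 0},{"xyz": [0,0,0],"spin": 0},{"xyz": [0,0,0],"spin": 0},{"xyz": [0,0,0],"spin": 0},{"xyz": [0,0,0],"spin": 0},{"xyz": [0,0,0],"spin": 0}]' --gripper 0

```text
time: 5.15
tool_pos: [575.8, 123.0, 62.4]
tcp_rot: [3.14, -0.0, -3.086]
contact_force: [1.1, 5.6, -3.8]
grip_width: 9.0
finger_force: 30.0
```

Request:
jog_arm --targets '[{"xyz": [0,0.148,-0.125],"spin": 0},{"xyz": [0,0.167,-0.092],"spin": 0},{"xyz": [0,0.185,-0.058],"spin": 0},{"xyz": [0,0.191,-0.02],"spin": 0},{"xyz": [0,0.192,0.019],"spin": 0},{"xyz": [0,0.184,0.056],"spin": 0},{"xyz": [0,0.169,0.093],"spin": 0},{"xyz": [0,0.055,0.04],"spin": 0},{"xyz": [0,0,0],"spin": 0},{"xyz": [0,0,0],"spin": 0}]'

```text
time: 6.4
tool_pos: [570.5, 224.0, 72.5]
tcp_rot: [-3.139, 0.001, -3.086]
contact_force: [-4.7, -9.0, 13.6]
grip_width: 9.4
finger_force: 30.0
```

Request:
jog_arm --targets '[{"xyz": [0,0.05,0],"spin": 0},{"xyz": [0,0,0],"spin": 0},{"xyz": [0,0,0],"spin": 0},{"xyz": [0,0,0],"spin": 0},{"xyz": [0,0,0],"spin": 0},{"xyz": [0,0,0],"spin": 0},{"xyz": [0,0,0],"spin": 0},{"xyz": [0,0,0],"spin": 0},{"xyz": [0,0,0],"spin": 0},{"xyz": [0,0,0],"spin": 0}]'

```text
time: 7.65
tool_pos: [570.4, 224.1, 72.5]
tcp_rot: [-3.134, -0.0, -3.086]
contact_force: [-3.9, -24.3, 15.7]
grip_width: 8.8
finger_force: 30.0
```

Request:
jog_arm --targets '[{"xyz": [0,0,0],"spin": 0},{"xyz": [0,0,0],"spin": 0},{"xyz": [0,0,0],"spin": 0},{"xyz": [0,0,0],"spin": 0},{"xyz": [0,0,-0.4],"spin": 0},{"xyz": [0,0,-0.4],"spin": 0},{"xyz": [0,0,-0.6],"spin": 0},{"xyz": [0,0,-0.2],"spin": 0},{"xyz": [0,0,0],"spin": 0.98},{"xyz": [0,0,0],"spin": 0.98}]' --gripper 24

```text
time: 8.9
tool_pos: [569.5, 229.4, 196.9]
tcp_rot: [-3.141, -0.001, 2.998]
contact_force: [0.1, 0.6, -1.3]
grip_width: 22.0
finger_force: 0.0
```

Request:
jog_arm --targets '[{"xyz": [0,0,0],"spin": 0.98},{"xyz": [0,0,0],"spin": 0.98},{"xyz": [0,0,0],"spin": 0.98},{"xyz": [0,0,0],"spin": 0.98},{"xyz": [0,0,0],"spin": 0.98},{"xyz": [0,0,0],"spin": 0.98},{"xyz": [0,0,0],"spin": 0.98},{"xyz": [0,0,0],"spin": 0.98},{"xyz": [0,0,0],"spin": 0.98},{"xyz": [0,0,0],"spin": 0.98}]' --gripper 50

```text
time: 10.15
tool_pos: [569.5, 229.4, 196.5]
tcp_rot: [-3.14, -0.001, 2.018]
contact_force: [-0.0, 0.9, 0.0]
grip_width: 46.0
finger_force: 0.0
```

Request:
jog_arm --targets '[{"xyz": [0,0,0],"spin": 0.98},{"xyz": [0,0,0],"spin": 0.98},{"xyz": [0,0,0],"spin": 0.98},{"xyz": [0,0,0],"spin": 0.98},{"xyz": [-0.59,-0.09,0],"spin": 0},{"xyz": [-0.59,-0.09,0],"spin": 0},{"xyz": [-0.59,-0.09,0],"spin": 0},{"xyz": [-0.59,-0.09,0],"spin": 0},{"xyz": [-0.59,-0.09,0],"spin": 0},{"xyz": [0,0,0],"spin": 0}]'

```text
time: 11.4
tool_pos: [547.2, -11.0, 196.8]
tcp_rot: [-3.14, -0.0, 1.625]
contact_force: [0.7, 1.5, 0.6]
grip_width: 45.9
finger_force: 0.0
```

Request:
jog_arm --targets '[{"xyz": [0,0,0.65],"spin": 0},{"xyz": [0,0,0.65],"spin": 0},{"xyz": [0,0,0.65],"spin": 0},{"xyz": [0,0,0],"spin": 0},{"xyz": [0,0,0],"spin": 0},{"xyz": [0,0,0],"spin": 0},{"xyz": [0,0,0],"spin": 0},{"xyz": [0,0,0],"spin": 0},{"xyz": [0,0,0],"spin": 0},{"xyz": [0,0,0],"spin": 0}]'

```text
time: 12.65
tool_pos: [547.8, -8.5, 41.7]
tcp_rot: [3.142, -0.0, 1.629]
contact_force: [0.3, 0.8, 0.5]
grip_width: 45.8
finger_force: 0.0
```

Request:
jog_arm --targets '[{"xyz": [0,0,0],"spin": 0},{"xyz": [0,0,0],"spin": 0},{"xyz": [0,0,0],"spin": 0},{"xyz": [0,0,0],"spin": 0},{"xyz": [0,0,0],"spin": 0},{"xyz": [0,0,0],"spin": 0},{"xyz": [0,0,0],"spin": 0},{"xyz": [0,0,0],"spin": 0},{"xyz": [0,0,0],"spin": 0},{"xyz": [0,0,0],"spin": 0}]' --gripper 0

```text
time: 13.9
tool_pos: [546.8, -8.5, 41.5]
tcp_rot: [-3.139, -0.0, 1.629]
contact_force: [-5.6, -1.1, 3.0]
grip_width: 8.9
finger_force: 30.0
```

Request:
jog_arm --targets '[{"xyz": [0,-0.081,-0.095],"spin": 0},{"xyz": [0,-0.148,-0.125],"spin": 0},{"xyz": [0,-0.167,-0.092],"spin": 0},{"xyz": [0,-0.185,-0.058],"spin": 0},{"xyz": [0,-0.191,-0.02],"spin": 0},{"xyz": [0,-0.192,0.019],"spin": 0},{"xyz": [0,-0.184,0.056],"spin": 0},{"xyz": [0,-0.169,0.093],"spin": 0},{"xyz": [0,-0.055,0.04],"spin": 0},{"xyz": [0,-0.05,0],"spin": 0}]'

```text
time: 15.15
tool_pos: [439.0, -15.4, 58.6]
tcp_rot: [3.128, 0.002, 1.627]
contact_force: [20.9, 6.6, -13.4]
grip_width: 8.7
finger_force: 30.0
```

Request:
jog_arm --targets '[{"xyz": [0,0,0],"spin": 0},{"xyz": [0,0,0],"spin": 0},{"xyz": [0,0,0],"spin": 0},{"xyz": [0,0,0],"spin": 0},{"xyz": [0,0,0],"spin": 0},{"xyz": [0,0,0],"spin": 0},{"xyz": [0,0,0],"spin": 0},{"xyz": [0,0,0],"spin": 0},{"xyz": [0,0,0],"spin": 0},{"xyz": [0,0,0],"spin": 0}]'

```text
time: 16.4
tool_pos: [439.0, -15.4, 58.6]
tcp_rot: [3.129, 0.002, 1.628]
contact_force: [12.8, 4.0, -5.1]
grip_width: 8.9
finger_force: 30.0
```

Request:
jog_arm --targets '[{"xyz": [0,0,0],"spin": 0},{"xyz": [0,0,0],"spin": 0},{"xyz": [0,0,0],"spin": 0},{"xyz": [0,0,0],"spin": 0},{"xyz": [0,0,-0.5],"spin": 0},{"xyz": [0,0,-0.6],"spin": 0},{"xyz": [0,0.58,0],"spin": 0},{"xyz": [0,0.58,0],"spin": 0},{"xyz": [0,0.58,0],"spin": 0},{"xyz": [0,0.58,0],"spin": 0}]' --gripper 24

```text
time: 17.65
tool_pos: [620.6, -4.2, 144.0]
tcp_rot: [-3.141, -0.0, 1.629]
contact_force: [0.8, 0.3, 0.1]
grip_width: 22.0
finger_force: 0.0
```

Request:
jog_arm --targets '[{"xyz": [0,0,0],"spin": 0},{"xyz": [0,0,0],"spin": 0},{"xyz": [0,0,0],"spin": 0},{"xyz": [0,0,0],"spin": 0},{"xyz": [0,0,0],"spin": 0},{"xyz": [0,0,0],"spin": 0},{"xyz": [0,0,0],"spin": 0},{"xyz": [0,0,0],"spin": 0},{"xyz": [0,0,0],"spin": 0},{"xyz": [0,0,0],"spin": 0}]' --gripper 50

```text
time: 18.9
tool_pos: [619.5, -4.3, 144.2]
tcp_rot: [-3.142, -0.0, 1.629]
contact_force: [0.0, 0.7, -0.2]
grip_width: 45.8
finger_force: 0.0
```

Request:
jog_arm --targets '[{"xyz": [0,0.03,0.43],"spin": 0},{"xyz": [0,0,0.43],"spin": 0},{"xyz": [0,0,0.43],"spin": 0},{"xyz": [0,0,0],"spin": 0},{"xyz": [0,0,0],"spin": 0},{"xyz": [0,0,0],"spin": 0},{"xyz": [0,0,0],"spin": 0},{"xyz": [0,0,0],"spin": 0},{"xyz": [0,0,0],"spin": 0},{"xyz": [0,0,0],"spin": 0}]'

```text
time: 20.15
tool_pos: [621.9, -4.2, 41.1]
tcp_rot: [3.142, -0.0, 1.629]
contact_force: [0.1, -0.4, -0.2]
grip_width: 46.1
finger_force: 0.0
```

Request:
jog_arm --targets '[{"xyz": [0,0,0],"spin": 0},{"xyz": [0,0,0],"spin": 0},{"xyz": [0,0,0],"spin": 0},{"xyz": [0,0,0],"spin": 0},{"xyz": [0,0,0],"spin": 0},{"xyz": [0,0,0],"spin": 0},{"xyz": [0,0,0],"spin": 0},{"xyz": [0,0,0],"spin": 0},{"xyz": [0,0,0],"spin": 0},{"xyz": [0,0,0],"spin": 0}]' --gripper 0

```text
time: 21.4
tool_pos: [622.6, -4.1, 41.1]
tcp_rot: [3.14, -0.0, 1.629]
contact_force: [4.8, 1.0, -3.7]
grip_width: 8.8
finger_force: 30.0
```

Request:
jog_arm --targets '[{"xyz": [0,0.081,-0.095],"spin": 0},{"xyz": [0,0.148,-0.125],"spin": 0},{"xyz": [0,0.167,-0.092],"spin": 0},{"xyz": [0,0.185,-0.058],"spin": 0},{"xyz": [0,0.191,-0.02],"spin": 0},{"xyz": [0,0.192,0.019],"spin": 0},{"xyz": [0,0.184,0.056],"spin": 0},{"xyz": [0,0.169,0.093],"spin": 0},{"xyz": [0,0.055,0.04],"spin": 0},{"xyz": [0,0.05,0],"spin": 0}]'

```text
time: 22.65
tool_pos: [730.5, 2.2, 56.4]
tcp_rot: [-3.129, -0.0, 1.629]
contact_force: [-26.4, -2.3, 16.7]
grip_width: 9.4
finger_force: 30.0
```

Request:
jog_arm --targets '[{"xyz": [0,0,0],"spin": 0},{"xyz": [0,0,0],"spin": 0},{"xyz": [0,0,0],"spin": 0},{"xyz": [0,0,0],"spin": 0},{"xyz": [0,0,0],"spin": 0},{"xyz": [0,0,0],"spin": 0},{"xyz": [0,0,0],"spin": 0},{"xyz": [0,0,0],"spin": 0},{"xyz": [0,0,0],"spin": 0},{"xyz": [0,0,0],"spin": 0}]'

```text
time: 23.9
tool_pos: [730.4, 2.2, 56.5]
tcp_rot: [-3.129, -0.0, 1.629]
contact_force: [-18.5, -0.8, 11.5]
grip_width: 8.9
finger_force: 30.0
```

Request:
jog_arm --targets '[{"xyz": [0,0,0],"spin": 0},{"xyz": [0,0,0],"spin": 0},{"xyz": [0,0,0],"spin": 0},{"xyz": [0,0,0],"spin": 0},{"xyz": [0,0,-0.5],"spin": 0},{"xyz": [0,0,-0.6],"spin": 0},{"xyz": [0,-0.1,-0.6],"spin": 0},{"xyz": [0,-0.3,-0.6],"spin": 0},{"xyz": [0,-0.3,0],"spin": 0},{"xyz": [0,0,0],"spin": 0}]' --gripper 24

```text
time: 25.15
tool_pos: [678.8, -0.8, 240.7]
tcp_rot: [3.141, 0.0, 1.629]
contact_force: [0.3, -0.1, -0.1]
grip_width: 21.9
finger_force: 0.0
```

Request:
jog_arm --targets '[{"xyz": [-0.58,-0.22,0],"spin": 0},{"xyz": [-0.58,-0.22,0],"spin": 0},{"xyz": [-0.58,-0.22,0],"spin": 0},{"xyz": [-0.58,-0.22,0],"spin": 0},{"xyz": [-0.58,-0.22,0],"spin": 0},{"xyz": [-0.58,-0.22,0],"spin": 0},{"xyz": [-0.58,-0.22,0],"spin": 0},{"xyz": [-0.4,-0.22,0],"spin": 0},{"xyz": [0,0,0],"spin": 0},{"xyz": [0,0,0],"spin": 0}]' --gripper 50

```text
time: 26.4
tool_pos: [560.2, -364.8, 238.6]
tcp_rot: [-3.141, -0.001, 1.629]
contact_force: [0.6, 1.0, -0.5]
grip_width: 46.0
finger_force: 0.0
```

Run:
```python
from h import *
import pickle
o=obs();c=bot.get_calibration('wrist');im=bot.capture('wrist')
cv2.imwrite('pics/w2.png',im);pickle.dump(c,open('w2.pkl','wb'));print(c['eye'])
s=bot.capture('top');cv2.imwrite('pics/top2.png',cv2.resize(s[100:300,150:500],(800,457),interpolation=cv2.INTER_CUBIC))
```

```text
t 26.4 tcp [ 560.2 -364.8  238.6] rot [-3.141e+00 -1.000e-03  1.629e+00] F [ 0.6  1.  -0.5] w 46.0 ff 0.0
[ 555.78010863 -282.86754987  397.04326659]
```

View pics/w2.png

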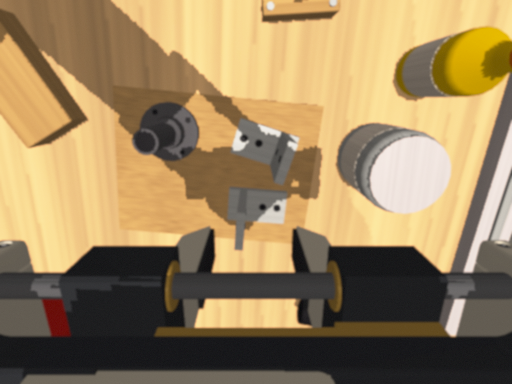

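View pics/top2.png

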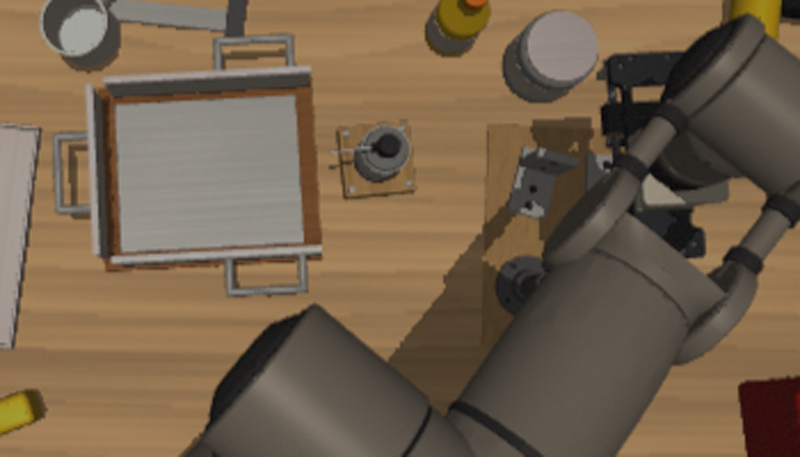

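The top crop shows all three walls upright. The wrist view shows the foot's flange at (168,131), bracket A at (265,145) and bracket B at (257,208). I'll enlarge the parts to get exact corners.

Run:
```python
import cv2
im=cv2.imread('pics/w2.png')[90:260,115:315];cv2.imwrite('pics/w2c.png',cv2.convertScaleAbs(cv2.resize(im,None,fx=3.5,fy=3.5,interpolation=cv2.INTER_CUBIC),alpha=1.5))
```

```text
(no output)
```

View pics/w2c.png

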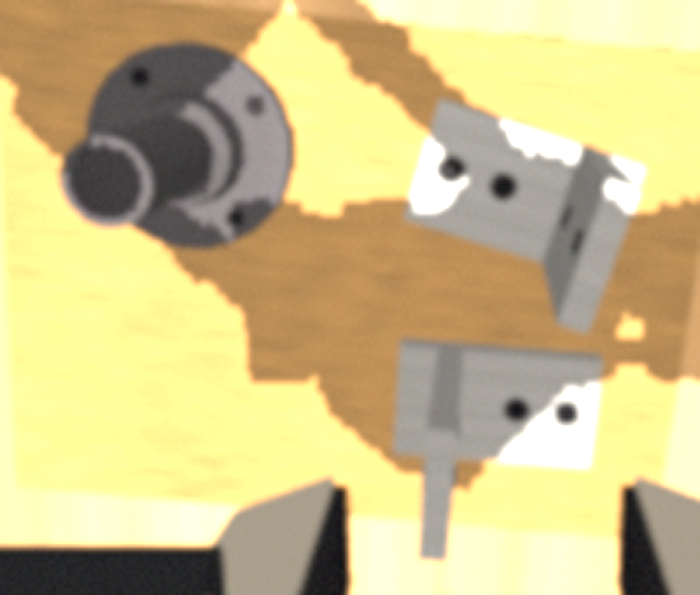

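In the crop (3.5x, offset 115,90), bracket A's top edge is centred at (599,247), bracket B's at (437,506), and the foot's top at (106,181).

Run:
```python
from h import *
import pickle
c=pickle.load(open('w2.pkl','rb'))
P={'A top':([(605,160),(640,175),(590,332),(560,322)],98),'A foot':([(438,98),(405,215),(545,260),(648,165)],13),'B top':([(425,455),(455,455),(445,557),(420,557)],98),'B foot':([(400,342),(602,355),(590,468),(393,455)],13),'Ftop':([(106,181)],98),'Ffl':([(190,145)],11)}
for k,(p,z) in P.items():
    w=ray(c,np.array(p)/3.5+[115,90],z)[:,:2];print(k,w.round(0).tolist(),w.mean(0).round(1))
    if len(w)==4: d=w[2]-w[1];print('  edge 1-2 dir',np.arctan2(d[1],d[0]).round(3),np.linalg.norm(d).round(1))
```

```text
A top [[593.0, -318.0], [604.0, -321.0], [594.0, -370.0], [584.0, -367.0]] [ 593.9 -343.9]
  edge 1-2 dir -1.779 49.2
A foot [[541.0, -309.0], [531.0, -352.0], [585.0, -367.0], [620.0, -329.0]] [ 569.4 -339.1]
  edge 1-2 dir -0.257 55.8
B top [[545.0, -413.0], [555.0, -412.0], [553.0, -449.0], [545.0, -449.0]] [ 549.8 -430.7]
  edge 1-2 dir -1.61 36.3
B foot [[531.0, -403.0], [610.0, -403.0], [610.0, -452.0], [530.0, -451.0]] [ 570.1 -427. ]
  edge 1-2 dir -1.578 48.4
Ftop [[450.0, -332.0]] [ 449.5 -332.2]
Ffl [[450.0, -331.0]] [ 450.4 -331.4]
```

Request:
jog_arm --targets '[{"xyz": [0,0,0],"spin": 0.96},{"xyz": [0,0,0],"spin": 0.96},{"xyz": [0,0,0],"spin": 0.97},{"xyz": [0.35,0.35,0],"spin": 0},{"xyz": [0,0,0.4],"spin": 0},{"xyz": [0,0,0.6],"spin": 0},{"xyz": [0,0,0.4],"spin": 0},{"xyz": [0,0,0],"spin": 0},{"xyz": [0,0,0],"spin": 0},{"xyz": [0,0,0],"spin": 0}]'

```text
time: 27.75
tool_pos: [594.4, -344.7, 129.9]
tcp_rot: [3.138, 0.001, 1.34]
contact_force: [0.8, -0.1, 0.9]
grip_width: 45.5
finger_force: 0.0
```

Run:
```python
from h import *
obs();cv2.imwrite('pics/w3.png',bot.capture('wrist'))
```

```text
t 27.8 tcp [ 594.4 -344.7  129.9] rot [3.138e+00 1.000e-03 1.340e+00] F [ 0.8 -0.1  0.9] w 45.5 ff 0.0
```

View pics/w3.png

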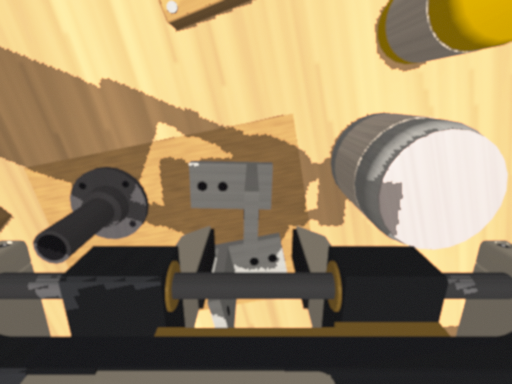

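The bracket A plate stands upright at column 255, centred between the fingers, so I can descend and grip.

Request:
jog_arm --targets '[{"xyz": [0,0,0.42],"spin": 0},{"xyz": [0,0,0.4],"spin": 0},{"xyz": [0,0,0],"spin": 0},{"xyz": [0,0,0],"spin": 0},{"xyz": [0,0,0],"spin": 0},{"xyz": [0,0,0],"spin": 0},{"xyz": [0,0,0],"spin": 0},{"xyz": [0,0,0],"spin": 0},{"xyz": [0,0,0],"spin": 0},{"xyz": [0,0,0],"spin": 0}]'

```text
time: 29.05
tool_pos: [593.3, -344.3, 61.9]
tcp_rot: [-3.141, -0.0, 1.34]
contact_force: [1.0, -0.5, -0.2]
grip_width: 45.8
finger_force: 0.0
```

Request:
jog_arm --targets '[{"xyz": [0,0,0],"spin": 0},{"xyz": [0,0,0],"spin": 0},{"xyz": [0,0,0],"spin": 0},{"xyz": [0,0,0],"spin": 0},{"xyz": [0,0,0],"spin": 0},{"xyz": [0,0,0],"spin": 0},{"xyz": [0,0,0],"spin": 0},{"xyz": [0,0,0],"spin": 0},{"xyz": [0,0,0],"spin": 0},{"xyz": [0,0,0],"spin": 0}]' --gripper 0

```text
time: 30.3
tool_pos: [593.3, -344.2, 61.9]
tcp_rot: [-3.141, -0.0, 1.34]
contact_force: [-0.9, 0.3, 0.9]
grip_width: 10.0
finger_force: 29.9
```

Request:
jog_arm --targets '[{"xyz": [0,0,-0.3],"spin": 0},{"xyz": [0,0,-0.6],"spin": 0},{"xyz": [0,0,-0.6],"spin": 0},{"xyz": [0,0,-0.6],"spin": 0},{"xyz": [0,0,0],"spin": -0.96},{"xyz": [0,0,0],"spin": -0.96},{"xyz": [0,0,0],"spin": -0.97},{"xyz": [0.4,0.02,0],"spin": 0},{"xyz": [0.6,0.04,0],"spin": 0},{"xyz": [0.6,0.04,0],"spin": 0}]'

```text
time: 31.55
tool_pos: [593.6, -214.8, 229.1]
tcp_rot: [-3.141, -0.001, 1.628]
contact_force: [1.2, -0.2, -3.4]
grip_width: 9.8
finger_force: 30.0
```

Request:
jog_arm --targets '[{"xyz": [0.65,0.04,0],"spin": 0},{"xyz": [0.65,0.04,0],"spin": 0},{"xyz": [0.65,0.04,0],"spin": 0},{"xyz": [0.65,0.04,0],"spin": 0},{"xyz": [0.65,0.04,0],"spin": 0},{"xyz": [0.65,0.04,0],"spin": 0},{"xyz": [0.44,0.04,0],"spin": 0},{"xyz": [0,0,0],"spin": 0},{"xyz": [0,0,0],"spin": 0},{"xyz": [0,0,0],"spin": 0}]'

```text
time: 32.8
tool_pos: [596.2, 130.6, 229.8]
tcp_rot: [-3.141, 0.0, 1.627]
contact_force: [-0.4, 0.0, -3.9]
grip_width: 9.8
finger_force: 30.0
```

Request:
jog_arm --targets '[{"xyz": [0,0,0.5],"spin": 0},{"xyz": [0,0,0.6],"spin": 0},{"xyz": [0,0,0.6],"spin": 0},{"xyz": [0,0,0.2],"spin": 0},{"xyz": [0,0,0.04],"spin": 0},{"xyz": [0,0,0.02],"spin": 0},{"xyz": [0,0,0.02],"spin": 0},{"xyz": [0,0,0],"spin": 0},{"xyz": [0,0,0],"spin": 0},{"xyz": [0,0,0],"spin": 0}]'

```text
time: 34.05
tool_pos: [596.2, 131.9, 71.8]
tcp_rot: [3.141, -0.0, 1.629]
contact_force: [-0.3, -0.0, -4.3]
grip_width: 10.1
finger_force: 30.0
```

Request:
jog_arm --targets '[{"xyz": [0,0,0.01],"spin": 0},{"xyz": [0,0,0],"spin": 0},{"xyz": [0,0,0],"spin": 0},{"xyz": [0,0,0],"spin": 0},{"xyz": [0,0,-0.3],"spin": 0},{"xyz": [0,0,-0.6],"spin": 0},{"xyz": [0,0,-0.6],"spin": 0},{"xyz": [0,0,-0.4],"spin": 0},{"xyz": [0,0,0],"spin": 0.58},{"xyz": [-0.4,-0.06,0],"spin": 0}]' --gripper 50

```text
time: 35.3
tool_pos: [591.5, 101.1, 223.3]
tcp_rot: [3.14, -0.001, 1.573]
contact_force: [0.6, -0.5, 0.6]
grip_width: 46.2
finger_force: 0.0
```

Request:
jog_arm --targets '[{"xyz": [-0.7,-0.06,0],"spin": 0},{"xyz": [-0.7,-0.06,0],"spin": 0},{"xyz": [-0.7,-0.06,0],"spin": 0},{"xyz": [-0.7,-0.06,0],"spin": 0},{"xyz": [-0.7,-0.06,0],"spin": 0},{"xyz": [-0.7,-0.06,0],"spin": 0},{"xyz": [-0.7,-0.06,0],"spin": 0},{"xyz": [-0.7,-0.06,0],"spin": 0},{"xyz": [-0.5,-0.04,0],"spin": 0},{"xyz": [0,0,0],"spin": 0}]'

```text
time: 36.55
tool_pos: [548.5, -391.2, 221.8]
tcp_rot: [-3.141, -0.0, 1.567]
contact_force: [0.1, 0.1, -0.3]
grip_width: 45.8
finger_force: 0.0
```

Run:
```python
from h import *
import pickle
obs();c=bot.get_calibration('wrist');w=bot.capture('wrist');pickle.dump(c,open('w4.pkl','wb'))
s=bot.capture('top');a=cv2.resize(s[120:230,170:300],(400,338),interpolation=cv2.INTER_CUBIC)
b=cv2.resize(w,(400,300));cv2.imwrite('pics/w4.png',w)
cv2.imwrite('pics/c4.png',np.hstack([cv2.copyMakeBorder(b,0,38,0,0,0),a]))
```

```text
t 36.5 tcp [ 548.5 -391.2  221.8] rot [-3.141 -0.     1.567] F [ 0.1  0.1 -0.3] w 45.8 ff 0.0
```

View pics/c4.png

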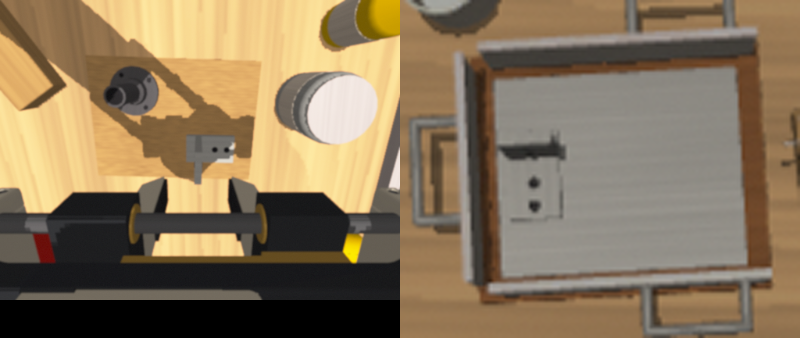

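The box crop shows bracket A standing at the end wall side. In the wrist view, bracket B's plate is in line with the gripper centre and still in place.

Request:
jog_arm --targets '[{"xyz": [-0.46,0.02,0],"spin": 0},{"xyz": [0,0,0.5],"spin": 0},{"xyz": [0,0,0.6],"spin": 0},{"xyz": [0,0,0.6],"spin": 0},{"xyz": [0,0,0.3],"spin": 0},{"xyz": [0,0,0],"spin": 0},{"xyz": [0,0,0],"spin": 0},{"xyz": [0,0,0],"spin": 0},{"xyz": [0,0,0],"spin": 0},{"xyz": [0,0,0],"spin": 0}]'

```text
time: 37.9
tool_pos: [551.5, -425.1, 63.4]
tcp_rot: [3.141, 0.001, 1.571]
contact_force: [0.3, 0.4, 0.6]
grip_width: 45.9
finger_force: 0.0
```

Request:
jog_arm --targets '[{"xyz": [0,0,0],"spin": 0},{"xyz": [0,0,0],"spin": 0},{"xyz": [0,0,0],"spin": 0},{"xyz": [0,0,0],"spin": 0},{"xyz": [0,0,0],"spin": 0},{"xyz": [0,0,0],"spin": 0},{"xyz": [0,0,0],"spin": 0},{"xyz": [0,0,0],"spin": 0},{"xyz": [0,0,0],"spin": 0},{"xyz": [0,0,0],"spin": 0}]' --gripper 0

```text
time: 39.15
tool_pos: [551.4, -424.9, 62.6]
tcp_rot: [-3.142, -0.0, 1.571]
contact_force: [-2.2, -0.6, -0.7]
grip_width: 9.6
finger_force: 30.0
```

Request:
jog_arm --targets '[{"xyz": [0,0,-0.3],"spin": 0},{"xyz": [0,0,-0.6],"spin": 0},{"xyz": [0,0,-0.6],"spin": 0},{"xyz": [0,0,-0.6],"spin": 0},{"xyz": [0,0,0],"spin": -0.58},{"xyz": [0.4,0.05,0],"spin": 0},{"xyz": [0.6,0.05,0],"spin": 0},{"xyz": [0.65,0.05,0],"spin": 0},{"xyz": [0.65,0.05,0],"spin": 0},{"xyz": [0.65,0.05,0],"spin": 0}]'

```text
time: 40.4
tool_pos: [557.7, -186.0, 230.2]
tcp_rot: [3.141, -0.001, 1.629]
contact_force: [0.7, 0.7, -4.1]
grip_width: 9.9
finger_force: 30.0
```

Request:
jog_arm --targets '[{"xyz": [0.65,0.05,0],"spin": 0},{"xyz": [0.65,0.05,0],"spin": 0},{"xyz": [0.65,0.05,0],"spin": 0},{"xyz": [0.65,0.05,0],"spin": 0},{"xyz": [0.4,0.02,0],"spin": 0},{"xyz": [0.22,0,0],"spin": 0},{"xyz": [0,0,0],"spin": 0},{"xyz": [0,0,0],"spin": 0},{"xyz": [0,0,0],"spin": 0},{"xyz": [0,0,0],"spin": 0}]'

```text
time: 41.65
tool_pos: [560.4, 69.1, 230.8]
tcp_rot: [-3.142, 0.0, 1.627]
contact_force: [-0.3, 0.4, -4.2]
grip_width: 9.9
finger_force: 30.0
```

Request:
jog_arm --targets '[{"xyz": [0,0,0.5],"spin": 0},{"xyz": [0,0,0.6],"spin": 0},{"xyz": [0,0,0.6],"spin": 0},{"xyz": [0,0,0.2],"spin": 0},{"xyz": [0,0,0.04],"spin": 0},{"xyz": [0,0,0.03],"spin": 0},{"xyz": [0,0,0.02],"spin": 0},{"xyz": [0,0,0],"spin": 0},{"xyz": [0,0,0],"spin": 0},{"xyz": [0,0,0],"spin": 0}]'

```text
time: 42.9
tool_pos: [560.4, 70.0, 71.8]
tcp_rot: [3.141, -0.0, 1.629]
contact_force: [0.2, 0.6, -4.8]
grip_width: 9.7
finger_force: 30.0
```

Request:
jog_arm --targets '[{"xyz": [0,0,0.01],"spin": 0},{"xyz": [0,0,0],"spin": 0},{"xyz": [0,0,0],"spin": 0},{"xyz": [0,0,0],"spin": 0},{"xyz": [0,0,-0.3],"spin": 0},{"xyz": [0,0,-0.6],"spin": 0},{"xyz": [0,0,-0.6],"spin": 0},{"xyz": [0,0,-0.4],"spin": 0},{"xyz": [-0.4,-0.21,0],"spin": 0},{"xyz": [-0.6,-0.21,0],"spin": 0}]' --gripper 50

```text
time: 44.15
tool_pos: [531.2, -11.8, 223.3]
tcp_rot: [3.14, 0.0, 1.631]
contact_force: [-0.1, 0.3, -0.0]
grip_width: 45.8
finger_force: 0.0
```

Request:
jog_arm --targets '[{"xyz": [-0.62,-0.21,0],"spin": 0},{"xyz": [-0.62,-0.21,0],"spin": 0},{"xyz": [-0.62,-0.21,0],"spin": 0},{"xyz": [-0.62,-0.21,0],"spin": 0},{"xyz": [-0.62,-0.21,0],"spin": 0},{"xyz": [-0.5,-0.21,0],"spin": 0},{"xyz": [0,0,0],"spin": 0},{"xyz": [0,0,0],"spin": 0},{"xyz": [0,0,0],"spin": 0},{"xyz": [0,0,0],"spin": 0}]' --gripper 65

```text
time: 45.4
tool_pos: [447.9, -304.2, 222.9]
tcp_rot: [3.141, -0.0, 1.63]
contact_force: [-0.3, 1.2, -0.1]
grip_width: 59.7
finger_force: 0.0
```

Run:
```python
from h import *
import pickle
obs();c=bot.get_calibration('wrist');w=bot.capture('wrist');pickle.dump(c,open('w5.pkl','wb'))
s=bot.capture('top');a=cv2.resize(s[120:230,170:300],(360,305),interpolation=cv2.INTER_CUBIC)
b=cv2.resize(w[0:250],(430,210));cv2.imwrite('pics/w5.png',w)
cv2.imwrite('pics/c5.png',np.hstack([cv2.copyMakeBorder(b,0,95,0,0,0),a]))
```

```text
t 45.4 tcp [ 447.9 -304.2  222.9] rot [ 3.141 -0.     1.63 ] F [-0.3  1.2 -0.1] w 59.7 ff 0.0
```

View pics/c5.png

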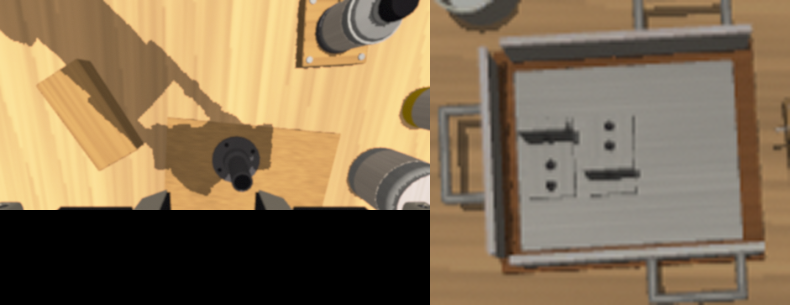

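Both brackets stand in the box. The foot has been knocked aside: its top is now at about (288,218) in wrist pixels, so I'll measure it again.

Run:
```python
from h import *
import pickle
c=pickle.load(open('w5.pkl','rb'));w=cv2.imread('pics/w5.png')
m=(cv2.cvtColor(w,cv2.COLOR_BGR2GRAY)<75).astype('uint8');m[240:]=0;m[:, :225]=0;m[:,340:]=0;m[:140]=0
n,l,s,ce=cv2.connectedComponentsWithStats(m);i=1+s[1:,4].argmax();print(s[i],ce[i])
print(ray(c,[(288,218)],98).round(1),ray(c,[(282,188)],11).round(1))
```

```text
[ 253  162   57   65 2563] [280.75614514 191.24112368]
[[ 487.5 -340.2   98. ]] [[ 489.  -334.3   11. ]]
```

Request:
jog_arm --targets '[{"xyz": [-0.42,0.47,0],"spin": 0},{"xyz": [0,0,0.4],"spin": 0},{"xyz": [0,0,0.6],"spin": 0},{"xyz": [0,0,0.6],"spin": 0},{"xyz": [0,0,0.4],"spin": 0},{"xyz": [0,0,0],"spin": 0},{"xyz": [0,0,0],"spin": 0},{"xyz": [0,0,0],"spin": 0},{"xyz": [0,0,0],"spin": 0},{"xyz": [0,0,0],"spin": 0}]'

```text
time: 46.75
tool_pos: [487.1, -336.7, 63.4]
tcp_rot: [3.141, 0.001, 1.629]
contact_force: [0.3, 0.3, -0.0]
grip_width: 59.7
finger_force: 0.0
```

Request:
jog_arm --targets '[{"xyz": [0,0,0],"spin": 0},{"xyz": [0,0,0],"spin": 0},{"xyz": [0,0,0],"spin": 0},{"xyz": [0,0,0],"spin": 0},{"xyz": [0,0,0],"spin": 0},{"xyz": [0,0,0],"spin": 0},{"xyz": [0,0,0],"spin": 0},{"xyz": [0,0,0],"spin": 0},{"xyz": [0,0,0],"spin": 0},{"xyz": [0,0,0],"spin": 0}]' --gripper 0

```text
time: 48.0
tool_pos: [486.8, -336.5, 62.7]
tcp_rot: [-3.141, -0.0, 1.629]
contact_force: [-1.5, -0.5, -1.1]
grip_width: 26.6
finger_force: 30.0
```

Request:
jog_arm --targets '[{"xyz": [0,0,-0.3],"spin": 0},{"xyz": [0,0,-0.6],"spin": 0},{"xyz": [0,0,-0.6],"spin": 0},{"xyz": [0,0,-0.6],"spin": 0},{"xyz": [0.3,0,0],"spin": 0},{"xyz": [0.6,0,0],"spin": 0},{"xyz": [0.6,0.1,0],"spin": 0},{"xyz": [0.6,0.2,0],"spin": 0},{"xyz": [0.6,0.2,0],"spin": 0},{"xyz": [0.6,0.3,0],"spin": 0}]'

```text
time: 49.25
tool_pos: [535.4, -67.5, 230.5]
tcp_rot: [-3.141, -0.0, 1.628]
contact_force: [-0.3, -0.0, -3.3]
grip_width: 26.7
finger_force: 30.0
```

Request:
jog_arm --targets '[{"xyz": [0.5,0.3,0],"spin": 0},{"xyz": [0.3,0.3,0],"spin": 0},{"xyz": [0.09,0.06,0],"spin": 0},{"xyz": [0,0,0],"spin": 0},{"xyz": [0,0,0],"spin": 0},{"xyz": [0,0,0],"spin": 0},{"xyz": [0,0,0],"spin": 0},{"xyz": [0,0,0],"spin": 0},{"xyz": [0,0,0],"spin": 0},{"xyz": [0,0,0],"spin": 0}]'

```text
time: 50.5
tool_pos: [584.1, 4.8, 230.8]
tcp_rot: [3.142, -0.0, 1.629]
contact_force: [-0.4, -0.4, -3.4]
grip_width: 26.2
finger_force: 30.0
```

Request:
jog_arm --targets '[{"xyz": [0,0,0.5],"spin": 0},{"xyz": [0,0,0.6],"spin": 0},{"xyz": [0,0,0.6],"spin": 0},{"xyz": [0,0,0.2],"spin": 0},{"xyz": [0,0,0.04],"spin": 0},{"xyz": [0,0,0.03],"spin": 0},{"xyz": [0,0,0.02],"spin": 0},{"xyz": [0,0,0.01],"spin": 0},{"xyz": [0,0,0],"spin": 0},{"xyz": [0,0,0],"spin": 0}]'

```text
time: 51.75
tool_pos: [584.6, 4.8, 71.6]
tcp_rot: [3.14, 0.0, 1.629]
contact_force: [-0.6, 0.2, 3.1]
grip_width: 26.1
finger_force: 30.0
```

Request:
jog_arm --targets '[{"xyz": [0,0,0],"spin": 0},{"xyz": [0,0,0],"spin": 0},{"xyz": [0,0,0],"spin": 0},{"xyz": [0,0,0],"spin": 0},{"xyz": [0,0,-0.3],"spin": 0},{"xyz": [0,0,-0.6],"spin": 0},{"xyz": [0,0,-0.6],"spin": 0},{"xyz": [0,0,-0.4],"spin": 0},{"xyz": [0,0,0],"spin": 0},{"xyz": [0,0,0],"spin": 0}]' --gripper 60

```text
time: 53.0
tool_pos: [583.6, 4.9, 221.8]
tcp_rot: [-3.14, -0.0, 1.629]
contact_force: [-0.3, -0.6, -0.6]
grip_width: 55.3
finger_force: 0.0
```

Run:
```python
from h import *
obs();c=bot.get_calibration('wrist');w=bot.capture('wrist');print(c)
s=bot.capture('scene');a=cv2.resize(s[170:290,160:320],(400,300),interpolation=cv2.INTER_CUBIC)
cv2.imwrite('pics/c6.png',np.hstack([cv2.resize(w,(400,300)),a]))
```

```text
t 53.0 tcp [583.6   4.9 221.8] rot [-3.14  -0.     1.629] F [-0.3 -0.6 -0.6] w 55.3 ff 0.0
{'vfov': 66.39411546346349, 'cx': 252.95562644054516, 'cy': 190.99584205236349, 'eye': array([579.24308734,  86.9972863 , 380.15045613]), 'rotation': array([ 2.83120754e+00, -9.52446387e-05,  5.86828977e-02])}
```

View pics/c6.png

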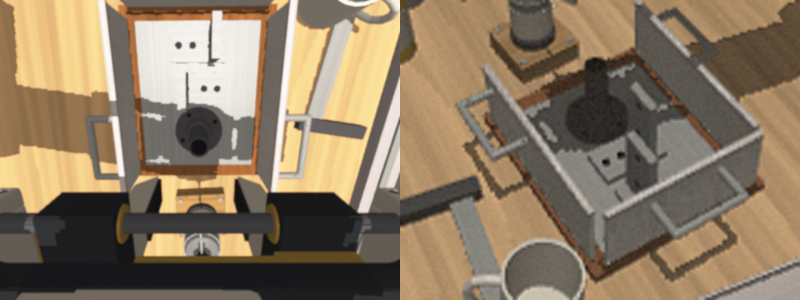

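All three parts stand in the box and the walls are up. The can lines up with the gripper column (205 of 400). Next I'll press the nozzle with the fingers closed.

Request:
jog_arm --targets '[{"xyz": [-0.4,0.02,0],"spin": 0},{"xyz": [-0.6,0.02,0],"spin": 0},{"xyz": [-0.6,0.02,0],"spin": 0},{"xyz": [-0.27,0,0],"spin": 0},{"xyz": [0,0,0.3],"spin": 0},{"xyz": [0,0,0.3],"spin": 0},{"xyz": [0,0,0.2],"spin": 0},{"xyz": [0,0,0],"spin": 0},{"xyz": [0,0,0],"spin": 0},{"xyz": [0,0,0],"spin": 0}]' --gripper 0

```text
time: 54.35
tool_pos: [598.1, -144.2, 159.8]
tcp_rot: [3.14, 0.001, 1.629]
contact_force: [0.1, -0.4, 0.6]
grip_width: 0.4
finger_force: 0.0
```

Request:
jog_arm --targets '[{"xyz": [0,0,0.04],"spin": 0},{"xyz": [0,0,0.04],"spin": 0},{"xyz": [0,0,0.03],"spin": 0},{"xyz": [0,0,0.03],"spin": 0},{"xyz": [0,0,0.03],"spin": 0},{"xyz": [0,0,0.02],"spin": 0},{"xyz": [0,0,0],"spin": 0},{"xyz": [0,0,0],"spin": 0},{"xyz": [0,0,0],"spin": 0},{"xyz": [0,0,0],"spin": 0}]'

```text
time: 55.6
tool_pos: [597.6, -144.3, 144.5]
tcp_rot: [3.141, 0.0, 1.629]
contact_force: [-3.1, 0.4, 6.6]
grip_width: 0.6
finger_force: 3.3
```

Request:
jog_arm --targets '[{"xyz": [0,0,0.02],"spin": 0},{"xyz": [0,0,0.02],"spin": 0},{"xyz": [0,0,0.015],"spin": 0},{"xyz": [0,0,0],"spin": 0},{"xyz": [0,0,0],"spin": 0},{"xyz": [0,0,0],"spin": 0},{"xyz": [0,0,0],"spin": 0},{"xyz": [0,0,0],"spin": 0},{"xyz": [0,0,0],"spin": 0},{"xyz": [0,0,0],"spin": 0}]'

```text
time: 56.85
tool_pos: [597.6, -144.2, 141.2]
tcp_rot: [3.14, 0.001, 1.629]
contact_force: [-5.3, 1.3, 12.2]
grip_width: 0.5
finger_force: 6.4
```

Request:
jog_arm --targets '[{"xyz": [0,0,-0.1],"spin": 0},{"xyz": [0,0,-0.4],"spin": 0},{"xyz": [0,0,-0.53],"spin": 0},{"xyz": [0.4,-0.02,0],"spin": 0},{"xyz": [0.6,-0.02,0],"spin": 0},{"xyz": [0.6,-0.01,0],"spin": 0},{"xyz": [0.27,0,0],"spin": 0},{"xyz": [0,0,0],"spin": 0},{"xyz": [0,0,0],"spin": 0},{"xyz": [0,0,0],"spin": 0}]'

```text
time: 58.1
tool_pos: [585.1, 3.5, 221.4]
tcp_rot: [-3.142, 0.0, 1.627]
contact_force: [0.5, -0.2, 0.3]
grip_width: 0.8
finger_force: 0.0
```

Request:
jog_arm --targets '[{"xyz": [0,0,0],"spin": 0},{"xyz": [0,0,0],"spin": 0},{"xyz": [0,0,0],"spin": 0},{"xyz": [0,0,0],"spin": 0},{"xyz": [0,0,0.3],"spin": 0},{"xyz": [0,0,0.1],"spin": 0},{"xyz": [0,0,0],"spin": 0},{"xyz": [0,0,0],"spin": 0},{"xyz": [0,0,0],"spin": 0},{"xyz": [0,0,0],"spin": 0}]' --gripper 60

```text
time: 59.35
tool_pos: [585.0, 4.9, 190.0]
tcp_rot: [3.141, 0.0, 1.629]
contact_force: [0.3, -0.0, 0.4]
grip_width: 55.3
finger_force: 0.0
```

Run:
```python
from h import *
obs();w=bot.capture('wrist')
s=bot.capture('scene');a=cv2.resize(s[170:290,160:320],(400,300),interpolation=cv2.INTER_CUBIC)
cv2.imwrite('pics/c7.png',np.hstack([cv2.resize(w,(400,300)),a]))
```

```text
t 59.4 tcp [585.    4.9 190. ] rot [3.141 0.    1.629] F [ 0.3 -0.   0.4] w 55.3 ff 0.0
```

View pics/c7.png

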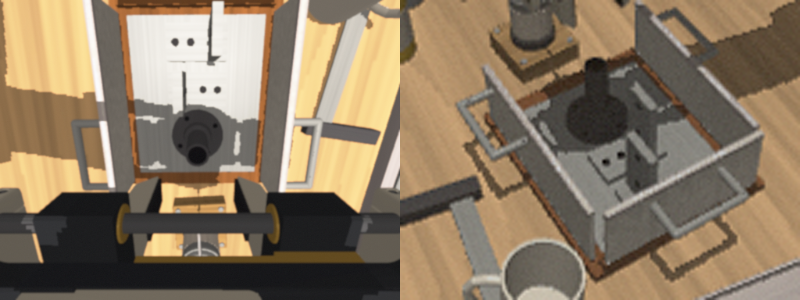

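The parts are unchanged in the box and the foot's top is at column 198, centred between the fingers. I'll take the foot first.

Request:
jog_arm --targets '[{"xyz": [0,0,0.5],"spin": 0},{"xyz": [0,0,0.6],"spin": 0},{"xyz": [0,0,0.37],"spin": 0},{"xyz": [0,0,0],"spin": 0},{"xyz": [0,0,0],"spin": 0},{"xyz": [0,0,0],"spin": 0},{"xyz": [0,0,0],"spin": 0},{"xyz": [0,0,0],"spin": 0},{"xyz": [0,0,0],"spin": 0},{"xyz": [0,0,0],"spin": 0}]'

```text
time: 60.7
tool_pos: [584.9, 4.9, 72.0]
tcp_rot: [3.142, -0.0, 1.629]
contact_force: [0.2, 0.5, -0.0]
grip_width: 55.2
finger_force: 0.0
```

Request:
jog_arm --targets '[{"xyz": [0,0,0],"spin": 0},{"xyz": [0,0,0],"spin": 0},{"xyz": [0,0,0],"spin": 0},{"xyz": [0,0,0],"spin": 0},{"xyz": [0,0,0],"spin": 0},{"xyz": [0,0,0],"spin": 0},{"xyz": [0,0,-0.3],"spin": 0},{"xyz": [0,0,-0.6],"spin": 0},{"xyz": [0,0,-0.6],"spin": 0},{"xyz": [0,0,-0.3],"spin": 0}]' --gripper 0

```text
time: 61.95
tool_pos: [585.6, 4.9, 218.4]
tcp_rot: [3.138, 0.0, 1.629]
contact_force: [0.7, -0.2, -4.4]
grip_width: 26.5
finger_force: 30.0
```

Request:
jog_arm --targets '[{"xyz": [0.36,-0.14,0],"spin": 0},{"xyz": [0.55,-0.15,0],"spin": 0},{"xyz": [0.55,-0.15,0],"spin": 0},{"xyz": [0.55,-0.15,0],"spin": 0},{"xyz": [0.55,-0.15,0],"spin": 0},{"xyz": [0.55,-0.15,0],"spin": 0},{"xyz": [0.55,-0.15,0],"spin": 0},{"xyz": [0.55,-0.15,0],"spin": 0},{"xyz": [0.55,-0.13,0],"spin": 0},{"xyz": [0,0,0],"spin": 0}]'

```text
time: 63.2
tool_pos: [455.6, 381.6, 215.0]
tcp_rot: [-3.14, -0.0, 1.633]
contact_force: [-0.4, -0.5, -3.6]
grip_width: 26.2
finger_force: 30.0
```

Request:
jog_arm --targets '[{"xyz": [0,0,0.4],"spin": 0},{"xyz": [0,0,0.6],"spin": 0},{"xyz": [0,0,0.6],"spin": 0},{"xyz": [0,0,0.2],"spin": 0},{"xyz": [0,0,0.04],"spin": 0},{"xyz": [0,0,0.03],"spin": 0},{"xyz": [0,0,0],"spin": 0},{"xyz": [0,0,0],"spin": 0},{"xyz": [0,0,0],"spin": 0},{"xyz": [0,0,0],"spin": 0}]'

```text
time: 64.45
tool_pos: [457.4, 379.0, 66.7]
tcp_rot: [3.141, -0.0, 1.629]
contact_force: [0.4, 0.0, -4.4]
grip_width: 26.2
finger_force: 30.0
```

Request:
jog_arm --targets '[{"xyz": [0,0,0.015],"spin": 0},{"xyz": [0,0,0.015],"spin": 0},{"xyz": [0,0,0],"spin": 0},{"xyz": [0,0,0],"spin": 0},{"xyz": [0,0,0],"spin": 0},{"xyz": [0,0,0],"spin": 0},{"xyz": [0,0,0],"spin": 0},{"xyz": [0,0,0],"spin": 0},{"xyz": [0,0,0],"spin": 0},{"xyz": [0,0,0],"spin": 0}]'

```text
time: 65.7
tool_pos: [457.4, 379.2, 64.2]
tcp_rot: [3.141, -0.0, 1.629]
contact_force: [-2.0, 2.5, 3.9]
grip_width: 26.3
finger_force: 30.0
```

Request:
jog_arm --targets '[{"xyz": [0,0,0],"spin": 0},{"xyz": [0,0,0],"spin": 0},{"xyz": [0,0,0],"spin": 0},{"xyz": [0,0,0],"spin": 0},{"xyz": [0,0,-0.3],"spin": 0},{"xyz": [0,0,-0.6],"spin": 0},{"xyz": [0,0,-0.6],"spin": 0},{"xyz": [-0.3,0.06,0],"spin": 0},{"xyz": [-0.6,0.15,0],"spin": 0},{"xyz": [-0.6,0.15,0],"spin": 0}]' --gripper 60

```text
time: 66.95
tool_pos: [493.3, 259.7, 184.1]
tcp_rot: [3.141, -0.0, 1.63]
contact_force: [0.6, 0.2, -0.2]
grip_width: 55.3
finger_force: 0.0
```

Request:
jog_arm --targets '[{"xyz": [-0.6,0.15,0],"spin": 0},{"xyz": [-0.6,0.15,0],"spin": 0},{"xyz": [-0.6,0.2,0],"spin": 0},{"xyz": [-0.4,0.12,0],"spin": 0},{"xyz": [-0.23,0.08,0],"spin": 0},{"xyz": [0,0,0],"spin": 0},{"xyz": [0,0,0],"spin": 0},{"xyz": [0,0,0],"spin": 0},{"xyz": [0,0,0],"spin": 0},{"xyz": [0,0,0],"spin": 0}]' --gripper 50

```text
time: 68.2
tool_pos: [560.1, 70.5, 184.0]
tcp_rot: [3.142, -0.0, 1.63]
contact_force: [0.5, -0.3, 0.4]
grip_width: 45.8
finger_force: 0.0
```

Run:
```python
from h import *
obs();w=bot.capture('wrist')
s=bot.capture('scene');a=cv2.resize(s[170:384,160:445],(400,300),interpolation=cv2.INTER_CUBIC)
cv2.imwrite('pics/c8.png',np.hstack([cv2.resize(w,(400,300)),a]))
```

```text
t 68.2 tcp [560.1  70.5 184. ] rot [ 3.142 -0.     1.63 ] F [ 0.5 -0.3  0.4] w 45.8 ff 0.0
```

View pics/c8.png

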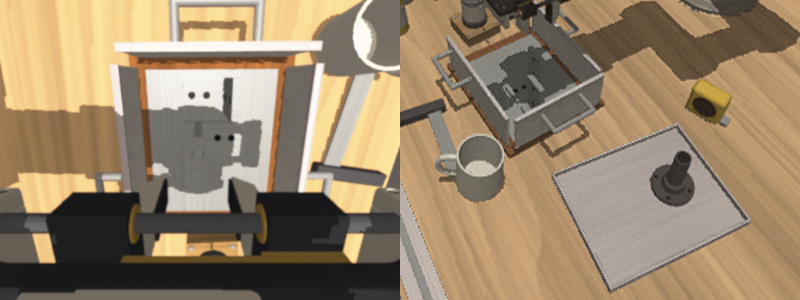

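The foot stands in the tray, and bracket B is in line below the gripper at (198,130).

Request:
jog_arm --targets '[{"xyz": [0,0,0.5],"spin": 0},{"xyz": [0,0,0.6],"spin": 0},{"xyz": [0,0,0.3],"spin": 0},{"xyz": [0,0,0],"spin": 0},{"xyz": [0,0,0],"spin": 0},{"xyz": [0,0,0],"spin": 0},{"xyz": [0,0,0],"spin": 0},{"xyz": [0,0,0],"spin": 0},{"xyz": [0,0,0],"spin": 0},{"xyz": [0,0,0],"spin": 0}]'

```text
time: 69.55
tool_pos: [560.3, 70.0, 72.0]
tcp_rot: [3.142, -0.0, 1.629]
contact_force: [-0.8, -0.1, 0.3]
grip_width: 46.2
finger_force: 0.0
```

Request:
jog_arm --targets '[{"xyz": [0,0,0],"spin": 0},{"xyz": [0,0,0],"spin": 0},{"xyz": [0,0,0],"spin": 0},{"xyz": [0,0,0],"spin": 0},{"xyz": [0,0,0],"spin": 0},{"xyz": [0,0,0],"spin": 0},{"xyz": [0,0,-0.3],"spin": 0},{"xyz": [0,0,-0.6],"spin": 0},{"xyz": [0,0,-0.6],"spin": 0},{"xyz": [0,0,-0.3],"spin": 0}]' --gripper 0

```text
time: 70.8
tool_pos: [560.6, 70.0, 218.1]
tcp_rot: [3.139, 0.0, 1.629]
contact_force: [-0.8, -0.1, -4.6]
grip_width: 9.9
finger_force: 30.0
```

Request:
jog_arm --targets '[{"xyz": [0,0,0],"spin": 0.76},{"xyz": [0,0,0],"spin": 0.76},{"xyz": [0.35,-0.05,0],"spin": 0},{"xyz": [0.6,-0.06,0],"spin": 0},{"xyz": [0.6,-0.06,0],"spin": 0},{"xyz": [0.6,-0.06,0],"spin": 0},{"xyz": [0.6,-0.06,0],"spin": 0},{"xyz": [0.6,-0.06,0],"spin": 0},{"xyz": [0.6,-0.06,0],"spin": 0},{"xyz": [0.26,-0.04,0],"spin": 0}]'

```text
time: 72.05
tool_pos: [554.6, 411.2, 214.1]
tcp_rot: [-3.139, 0.001, 1.479]
contact_force: [1.7, -0.7, -4.6]
grip_width: 9.9
finger_force: 30.0
```

Request:
jog_arm --targets '[{"xyz": [0,0,0.4],"spin": 0},{"xyz": [0,0,0.6],"spin": 0},{"xyz": [0,0,0.6],"spin": 0},{"xyz": [0,0,0.2],"spin": 0},{"xyz": [0,0,0.04],"spin": 0},{"xyz": [0,0,0.03],"spin": 0},{"xyz": [0,0,0.02],"spin": 0},{"xyz": [0,0,0.01],"spin": 0},{"xyz": [0,0,0],"spin": 0},{"xyz": [0,0,0],"spin": 0}]'

```text
time: 73.3
tool_pos: [556.1, 408.7, 64.3]
tcp_rot: [3.141, -0.0, 1.477]
contact_force: [-0.2, -0.1, -5.7]
grip_width: 9.7
finger_force: 30.0
```

Request:
jog_arm --targets '[{"xyz": [0,0,0.01],"spin": 0},{"xyz": [0,0,0],"spin": 0},{"xyz": [0,0,0],"spin": 0},{"xyz": [0,0,0],"spin": 0},{"xyz": [0,0,0],"spin": 0},{"xyz": [0,0,0],"spin": 0},{"xyz": [0,0,0],"spin": 0},{"xyz": [0,0,0],"spin": 0},{"xyz": [0,0,0],"spin": 0},{"xyz": [0,0,0],"spin": 0}]'

```text
time: 74.55
tool_pos: [556.2, 408.8, 64.0]
tcp_rot: [3.141, -0.001, 1.477]
contact_force: [-3.3, -0.5, 5.9]
grip_width: 9.6
finger_force: 30.0
```

Request:
jog_arm --targets '[{"xyz": [0,0,0],"spin": 0},{"xyz": [0,0,0],"spin": 0},{"xyz": [0,0,0],"spin": 0},{"xyz": [0,0,0],"spin": 0},{"xyz": [0,0,-0.3],"spin": 0},{"xyz": [0,0,-0.6],"spin": 0},{"xyz": [0,0,-0.6],"spin": 0},{"xyz": [0,0,0],"spin": -0.76},{"xyz": [0,0,0],"spin": -0.76},{"xyz": [-0.35,0.03,0],"spin": 0}]' --gripper 50

```text
time: 75.8
tool_pos: [559.5, 382.1, 183.0]
tcp_rot: [3.141, -0.001, 1.632]
contact_force: [0.5, 0.2, 0.0]
grip_width: 45.9
finger_force: 0.0
```

Request:
jog_arm --targets '[{"xyz": [-0.6,0.05,0],"spin": 0},{"xyz": [-0.6,0.05,0],"spin": 0},{"xyz": [-0.6,0.05,0],"spin": 0},{"xyz": [-0.6,0.05,0],"spin": 0},{"xyz": [-0.5,0.05,0],"spin": 0},{"xyz": [-0.24,0.02,0],"spin": 0},{"xyz": [0,0,0],"spin": 0},{"xyz": [0,0,0],"spin": 0},{"xyz": [0,0,0],"spin": 0},{"xyz": [0,0,0],"spin": 0}]'

```text
time: 77.05
tool_pos: [596.0, 132.4, 183.1]
tcp_rot: [-3.142, -0.0, 1.63]
contact_force: [-0.1, 0.1, 0.3]
grip_width: 46.2
finger_force: 0.0
```

Run:
```python
from h import *
obs();w=bot.capture('wrist')
s=bot.capture('scene');a=cv2.resize(s[170:384,160:445],(400,300),interpolation=cv2.INTER_CUBIC)
cv2.imwrite('pics/c9.png',np.hstack([cv2.resize(w,(400,300)),a]))
```

```text
t 77.0 tcp [596.  132.4 183.1] rot [-3.142 -0.     1.63 ] F [-0.1  0.1  0.3] w 46.2 ff 0.0
```

View pics/c9.png

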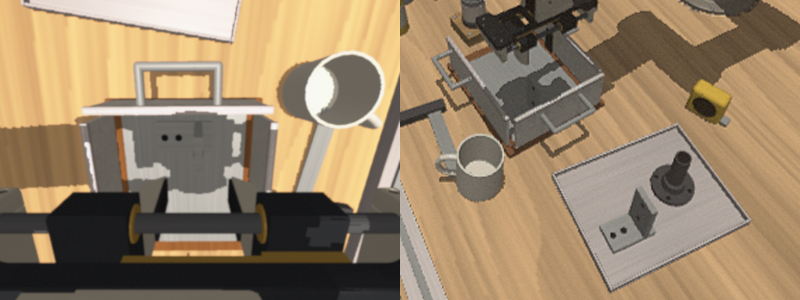

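Bracket B stands in the tray and bracket A is below the gripper.

Request:
jog_arm --targets '[{"xyz": [0,0,0.5],"spin": 0},{"xyz": [0,0,0.6],"spin": 0},{"xyz": [0,0,0.3],"spin": 0},{"xyz": [0,0,0],"spin": 0},{"xyz": [0,0,0],"spin": 0},{"xyz": [0,0,0],"spin": 0},{"xyz": [0,0,0],"spin": 0},{"xyz": [0,0,0],"spin": 0},{"xyz": [0,0,0],"spin": 0},{"xyz": [0,0,0],"spin": 0}]'

```text
time: 78.4
tool_pos: [596.2, 131.3, 71.2]
tcp_rot: [3.142, -0.0, 1.629]
contact_force: [0.3, -0.2, -0.6]
grip_width: 45.8
finger_force: 0.0
```

Request:
jog_arm --targets '[{"xyz": [0,0,0],"spin": 0},{"xyz": [0,0,0],"spin": 0},{"xyz": [0,0,0],"spin": 0},{"xyz": [0,0,0],"spin": 0},{"xyz": [0,0,0],"spin": 0},{"xyz": [0,0,0],"spin": 0},{"xyz": [0,0,-0.3],"spin": 0},{"xyz": [0,0,-0.6],"spin": 0},{"xyz": [0,0,-0.6],"spin": 0},{"xyz": [0,0,-0.3],"spin": 0}]' --gripper 0

```text
time: 79.65
tool_pos: [596.7, 131.4, 217.8]
tcp_rot: [3.139, -0.0, 1.629]
contact_force: [0.3, -0.4, -3.4]
grip_width: 10.1
finger_force: 30.0
```

Request:
jog_arm --targets '[{"xyz": [0,0,0],"spin": 0.76},{"xyz": [0,0,0],"spin": 0.76},{"xyz": [0.35,-0.05,0],"spin": 0},{"xyz": [0.6,-0.08,0],"spin": 0},{"xyz": [0.6,-0.08,0],"spin": 0},{"xyz": [0.5,-0.08,0],"spin": 0},{"xyz": [0.36,-0.04,0],"spin": 0},{"xyz": [0,0,0],"spin": 0},{"xyz": [0,0,0],"spin": 0},{"xyz": [0,0,0],"spin": 0}]'

```text
time: 80.9
tool_pos: [588.2, 324.6, 215.1]
tcp_rot: [-3.141, 0.0, 1.475]
contact_force: [-0.1, -1.0, -2.9]
grip_width: 9.8
finger_force: 30.0
```

Request:
jog_arm --targets '[{"xyz": [0,0,0.4],"spin": 0},{"xyz": [0,0,0.6],"spin": 0},{"xyz": [0,0,0.6],"spin": 0},{"xyz": [0,0,0.2],"spin": 0},{"xyz": [0,0,0.04],"spin": 0},{"xyz": [0,0,0.03],"spin": 0},{"xyz": [0,0,0.02],"spin": 0},{"xyz": [0,0,0.01],"spin": 0},{"xyz": [0,0,0],"spin": 0},{"xyz": [0,0,0],"spin": 0}]'

```text
time: 82.15
tool_pos: [588.1, 325.8, 63.4]
tcp_rot: [3.141, -0.0, 1.477]
contact_force: [0.1, -0.1, -3.6]
grip_width: 10.5
finger_force: 30.0
```

Request:
jog_arm --targets '[{"xyz": [0,0,0],"spin": 0},{"xyz": [0,0,0],"spin": 0},{"xyz": [0,0,0],"spin": 0},{"xyz": [0,0,0],"spin": 0},{"xyz": [0,0,-0.3],"spin": 0},{"xyz": [0,0,-0.6],"spin": 0},{"xyz": [0,0,-0.6],"spin": 0},{"xyz": [-0.5,0,0],"spin": 0},{"xyz": [-0.6,0,0],"spin": 0},{"xyz": [-0.4,-0.3,0],"spin": 0}]' --gripper 50

```text
time: 83.4
tool_pos: [553.3, 206.4, 183.2]
tcp_rot: [3.141, 0.0, 1.475]
contact_force: [0.3, 0.5, 0.4]
grip_width: 46.3
finger_force: 0.0
```

Request:
jog_arm --targets '[{"xyz": [-0.3,-0.3,0],"spin": 0},{"xyz": [-0.3,-0.3,0],"spin": 0},{"xyz": [0,0,0],"spin": 0},{"xyz": [0,0,0],"spin": 0},{"xyz": [0,0,0],"spin": 0},{"xyz": [0,0,0],"spin": 0},{"xyz": [0,0,0],"spin": 0},{"xyz": [0,0,0],"spin": 0},{"xyz": [0,0,0],"spin": 0},{"xyz": [0,0,0],"spin": 0}]'

```text
time: 84.65
tool_pos: [500.5, 165.3, 183.2]
tcp_rot: [3.142, -0.0, 1.477]
contact_force: [-0.9, -0.1, 0.3]
grip_width: 46.0
finger_force: 0.0
```

Run:
```python
from h import *
obs();s=bot.capture('scene')[130:384,130:450];t=bot.capture('top')[110:270,60:360]
cv2.imwrite('pics/c10.png',np.hstack([cv2.resize(s,(400,318)),cv2.copyMakeBorder(cv2.resize(t,(400,213)),0,105,0,0,0)]))
```

```text
t 84.7 tcp [500.5 165.3 183.2] rot [ 3.142 -0.     1.477] F [-0.9 -0.1  0.3] w 46.0 ff 0.0
```

View pics/c10.png

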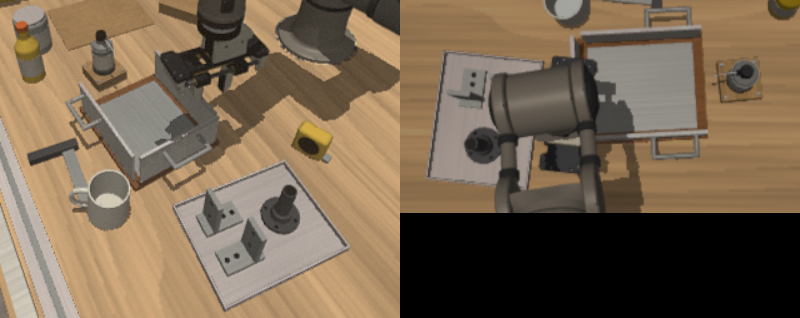

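The picture shows all three parts upright in the tray, with A at (217,212), B at (243,248) and the foot at (282,210). The walls are up and the arm is clear, so I'll hand the job in.

```bash
python3 -c "
from plant import bot
print(bot.close_job())"
```

```text
the job is handed in; nothing more can be done
None
```

I handed the job in at about 85 s: all three walls are up, both brackets and the foot were sprayed in the box, and all three parts now stand upright in the drip tray with the arm clear; the hand-in gave no verdict.

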